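# Fit the lens collar on the fossil viewer and hold it home

## Robot

A 6-joint arm with a two-finger parallel gripper is mounted at the origin on the work surface. World frame = base frame: x ahead of the robot, y to its left, z up, the work surface at z = 0. Lengths are in m, angles in rad, forces in N, time in s.
With the tool pointing down it reaches from about 0.425 to 0.95 m from the base axis. Payload 14.7 kg.
Tool frame: the origin (TCP) lies on the mounting face of the last link; the fingertips stand 173 mm ahead of it and the grasp point (between the pads) lies 155 mm ahead of it; z points along the fingers, y is the line along which they close (so a half turn about z gives the same grasp; the last joint's range is limited). The gripper opens to 85 mm and grips with 20 to 120 N. Pads are 22 mm wide; open, the fingers measure 114 mm over their backs; the gripper's body (76 mm by 85 mm) begins 54 mm behind the grasp point. The pads swing forward as they close: fully open they stand 13 mm farther back than shut.
Start: joints at [-1.254, 0.48, 1.596, -0, 1.065, -0.047], TCP at [0.231, -0.607, 0.405] pointing down, gripper open.
Joint ranges: [-2.75, 2.75], [-0.82, 2.05], [0.23, 2.67], [-1.56, 4.7], [0.09, 2.69], [-2.92, 2.92]. Speed limits (rad/s): [1.89, 1.89, 2.39, 3.01, 3.01, 3.01].

## Interface

Orientations are given as a unit quaternion [w, x, y, z].
In Python, from cell import env, eyes, nets gives the robot as it stands.
- The arm moves only by the shell command python3 -m inch 'ROWS' [FORCE]. ROWS is JSON, a list of rows, each an object with "turn": the turn, a rotation vector about the tool's x, y, z in degrees, a list of three; "translation": the shift along the tool's x, y, z in mm, a list of three; "grip": the opening, from 0 (shut) to 1 (fully open). In form: [{"turn": [ax, ay, az], "translation": [dx, dy, dz], "grip": grip}, ...]. A call has 1 to 20 rows; each row is the pose to reach, as a shift and turn from the pose commanded when the call began, along the tool's axes at that moment; what a row does not reach only later rows make up. A row lasts 1/10 s, in which the tool goes at most 50 mm and 8.59 degrees, less where a joint would pass 70% of its speed; a pose out of reach is approached as far as the arm can. A call with a gripper value outside its range is refused whole. The fingers move at their own pace and stop on an object; FORCE is the grip in N (left out, the last holds). Time passes only in rows, so rows that repeat a pose let the fingers close. It gives the time, the measured TCP pose, the force, the opening and the grip force at its end, in the units of the state.
- env.get_obs(): the state, without advancing time (a new reading comes with each control period).
- eyes.get_image(name): name is "scene" or "side" or "wrist"; returns a dict with "frame" (400x640x3 uint8, red, green, blue), "intrinsics" (3x3 intrinsics, pixels), "rvec" (rotation vector, rad) and "tvec" (3), from world to camera coordinates, as OpenCV has them; the wrist camera has in their place "T_tool_cam" (4x4, takes a point from camera to tool coordinates, whose origin is the TCP and whose axes are the flange's). Camera axes: x right, y down, z forward; pixel columns grow to the right and rows downward; lengths in m; the calibration is good to about 2 mm. A picture is of the moment at which its call begins: read the wrist's pose just before it. There is no depth.
- env.finish_job(): hands the job in; it is judged then, once.
Trained networks look in the newest picture that a camera, given by its name, has taken for a name from the list of things; names that differ only in an ending like _2 or _b are one class to them, and where a whole thing is asked for, a point or a joint stands for the part that bears it (a point fixed in the world has none). Each returns a list of dicts, best first, with "score" (0 to 1); they miss things now and then, are a little off and sometimes report something else, mostly with a low value. They report only what shows in the picture. A call takes as long as a camera call. They do not tell look-alikes from the thing itself.
- nets.find_in(camera, query): "box" ([left, top, right, bottom] in pixels, round what is visible of it).
- nets.silhouettes(camera, query): "region" (400x640 bool, what is visible of it) and "box" ([left, top, right, bottom] in pixels, round what is visible of it).
- nets.tip_of(camera, query): "uv" ([column, row] in pixels: a listed point, or the origin of a listed thing).
The state is a dict: "time_s": time; "qpos": joint angles; "dq": joint speeds; "tau": joint torques, N m; "eef_pos": TCP position; "tcp_rot": TCP orientation; "ft_force": force on the tool from outside, world axes, zero at the start; "torque": the same for the moment, N m; "grip_width": opening from 0.0 (shut) to 1.0 (fully open); "finger_force": force on a finger pad.
Only numpy, scipy, OpenCV 4.12 (cv2) and the standard library are available. Lean on these libraries where they do the work, as an engineer would, in place of code of your own. Each camera call takes 0.05 s, during which the arm holds its last target. There are 200 camera calls.

## Task

Pick up the knurled lens collar from its wooden board with a light grip (never more than 60 N of squeeze), set it squarely over the steel spigot of the fossil viewer and turn it until the keyways hidden inside it drop over the spigot's pins. Then push it fully home against the sprung seal and finish while still gripping it and holding it pushed home; if you let go or ease off, the seal lifts it again. Do not disturb the other things on the table.

Things in the scene. Friction and masses are not known exactly. Their poses are not given: they have to be found in the camera images.
- collar_center (a point): Centre (half-way up) of the loose lens collar: silvery knurled ring, glass lens recessed in its top, 56 mm outer diameter, 36 mm tall, 0.13 to 0.25 kg, upright on a pad; z = its axis. Grip it by its outside, in its upper 25 mm. From below: bore 37 mm wide, 27 mm deep, with three keyways 120 degrees apart (grooves 11 mm wide, to 48 mm diameter, open at the bottom, unseen from above).
- viewer_rim (a point): On the viewer's vertical axis, level with its dark steel rim, 80 mm above the table; the collar's underside sits on this rim when fully home (collar_center then 18 mm above this point). Yaw tells nothing about the pins.
- viewer: The fossil viewer, fixed; origin on its axis at table height. Grey base 110 mm square, 22 mm high; white barrel 52 mm in diameter up to the rim; steel spigot on top.
- spigot_top (a point): Centre of the spigot's top, 24 mm above the rim. Spigot 32.4 mm in diameter, its top 6 mm tapering to 25 mm. Three round brass pins, 5 mm thick, stick out from its side, 120 degrees apart at an unknown angle, to 43.6 mm diameter, tops 14 mm above the rim. Keyways off the pins: the collar rests on them, 14 mm above home. On them (to 0.12 rad; at most 120 degrees of turning): 9 mm down freely, then 5 mm against the seal.
- seal (a joint): Travel in m of the black sprung seal ring (36 to 45 mm diameter) in the viewer's rim, pushed down by the collar: 0 = up (its top 5 mm above the rim), 0.005 = pressed flush with the rim. It pushes up with 4 N at 0 and 8 N at 0.005.
- board: Fixed wooden board 100 (x) x 180 (y) mm; origin at the centre of its underside. It carries two grey felt pads, tops 25 mm above the table, at y = -45 mm (collar) and +45 mm (dust cap) along its own y axis.
- cap: Loose black dust cap, 40 mm in diameter, 10 mm tall, on the board's other pad; origin at the centre of its underside. Leave alone.
- brush: Loose brush 180 mm long lying on the table between viewer and board, origin under its middle. Leave alone.
- dish: Loose round steel dish, 170 mm in diameter, 22 mm high, beyond the work area; origin under its centre. Leave alone.
- ammonite: Loose flat brown ammonite, 64 mm across, about 20 mm high, near the robot; origin under its centre. Leave alone.
- rock: Loose grey rock, 70 mm across, 34 mm high, near the robot; origin under its centre. Leave alone.
- jar: Loose jar, 48 mm in diameter, 60 mm tall, beyond the work area; origin under its centre. Leave alone.
- hammer: Loose hammer lying at the left side; origin under its middle. Leave alone.
There are look-alikes about, which are no part of the job. What is shaped like the viewer but orange is not meant.

How it is judged:
On the way, in this order (a step that is already met when the one before it is completed fails the run):
1. the collar is lifted off the board (height (world z) of collar_center above 0.06 m and contact force between collar and board below 0.1 N and contact force between the fingers and collar above 4 N), for 0.2 s.
2. the keyways have dropped over the pins (z of collar_center in the frame of viewer_rim below 0.026 m and horizontal distance between collar_center and viewer_rim below 0.004 m), for 0.1 s.
At the end, for the whole second after the job is handed in: The collar is held by the gripper, pushed home on the viewer: its centre within 4 mm of the spigot's axis and less than 2 mm above its home height, upright within 0.1 rad, the seal pressed down by more than 3 mm, at rest, the fingers still in contact (over 4 N) (z of collar_center in the frame of viewer_rim below 0.02 m and horizontal distance between collar_center and viewer_rim below 0.004 m and angle between collar_center's own z axis and vertical below 0.1 rad and value of joint seal above 0.003 m and contact force between the fingers and collar above 4 N and linear speed of collar below 0.02 m/s); the arm keeps its last pose, push and grip.
It fails at once if the collar is squeezed with more than 60 N (contact force between the fingers and collar above 120 N).
It fails at once if a bystander (cap, brush, dish, ammonite, rock, jar or hammer) is moved by more than 20 mm (distance of any of cap, brush, dish, ammonite, rock, jar, hammer from where it was at the start of the episode above 0.02 m).
It also fails if it takes over 61 s, if anything falls off the work surface, if the arm or the gripper's body presses on something with over 40 N, if the wrist force passes 120 N, or if a joint passes its speed limit or range.

## Working session

There is one attempt and no reset: what is moved stays moved. The work goes in short steps, Python scripts to look and compute and a shell command to move; the robot and the scene stay as the last step left them, time stands still between calls to the robot, and variables do not carry over. Pictures are saved under pics/ and viewed, at most 10 in all, crops included, and the job is handed in when it is done.

```bash
ls; mkdir -p pics; cat > h.py <<'E'
import numpy as np,cv2
from cell import env,eyes,nets
from scipy.spatial.transform import Rotation as R
def ray(cam,im,uv):
    K=np.array(im["intrinsics"],float)
    d=np.linalg.inv(K)@[uv[0],uv[1],1]
    if "rvec" in im:
        M=cv2.Rodrigues(np.array(im["rvec"],float))[0]; t=np.array(im["tvec"],float).ravel()
        return -M.T@t, M.T@d
    o=im["obs"]; q=o["tcp_rot"]; Rt=R.from_quat([q[1],q[2],q[3],q[0]]).as_matrix()
    T=np.array(im["T_tool_cam"])
    return np.array(o["eef_pos"])+Rt@T[:3,3], Rt@T[:3,:3]@d
def snap(cam):
    o=env.get_obs(); im=dict(eyes.get_image(cam)); im["obs"]=o; return im
def atz(cam,im,uv,z):
    c,d=ray(cam,im,uv); return c+d*(z-c[2])/d[2]
def tri(rs):
    A=np.zeros((3,3));b=np.zeros(3)
    for c,d in rs:
        d=d/np.linalg.norm(d);P=np.eye(3)-np.outer(d,d);A+=P;b+=P@c
    return np.linalg.solve(A,b)
E
python3 - <<'E'
from h import *
for c in ["scene","side"]:
    im=snap(c); cv2.imwrite(f"pics/{c}0.png",im["frame"][:,:,::-1])
    for q,z in [("collar_center",.043),("viewer_rim",.08),("spigot_top",.104),("viewer",0),("cap",.025),("board",0),("brush",0)]:
        for r in nets.tip_of(c,q)[:3]: print(c,q,round(r["score"],2),np.round(r["uv"]),atz(c,im,r["uv"],z).round(4))
E
```

```text
pics
scene collar_center 0.84 [212. 228.] [ 0.5457 -0.2526  0.043 ]
scene viewer_rim 0.82 [302. 162.] [0.3432 0.1004 0.08  ]
scene viewer_rim 0.56 [351. 192.] [0.5608 0.1979 0.08  ]
scene viewer_rim 0.16 [240. 221.] [ 0.5854 -0.1729  0.08  ]
scene spigot_top 0.89 [352. 183.] [0.5455 0.2077 0.104 ]
scene spigot_top 0.62 [304. 156.] [0.3428 0.1053 0.104 ]
scene viewer 0.88 [350. 214.] [0.5736 0.1942 0.    ]
scene viewer 0.61 [304. 179.] [0.3365 0.1081 0.    ]
scene cap 0.66 [238. 222.] [ 0.5233 -0.1734  0.025 ]
scene board 0.86 [231. 235.] [ 0.5497 -0.203   0.    ]
scene brush 0.63 [284. 215.] [ 0.5111 -0.0161 -0.    ]
side collar_center 0.93 [370. 133.] [ 0.5367 -0.248   0.043 ]
side viewer_rim 0.86 [287. 230.] [0.5603 0.1901 0.08  ]
side viewer_rim 0.68 [386. 238.] [0.3538 0.11   0.08  ]
side spigot_top 0.76 [389. 230.] [0.3503 0.1044 0.104 ]
side spigot_top 0.56 [282. 227.] [0.5629 0.2027 0.104 ]
side viewer 0.92 [384. 258.] [0.3495 0.1074 0.    ]
side viewer 0.9 [286. 248.] [0.5691 0.1876 0.    ]
side cap 0.53 [365. 158.] [ 0.5141 -0.1627  0.025 ]
side board 0.59 [367. 153.] [ 0.5264 -0.2083  0.    ]
side brush 0.95 [345. 201.] [ 0.5056 -0.0113  0.    ]
```

View pics/scene0.png

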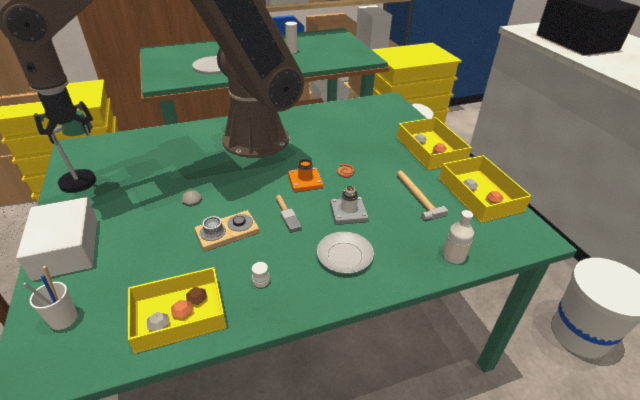

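View pics/side0.png

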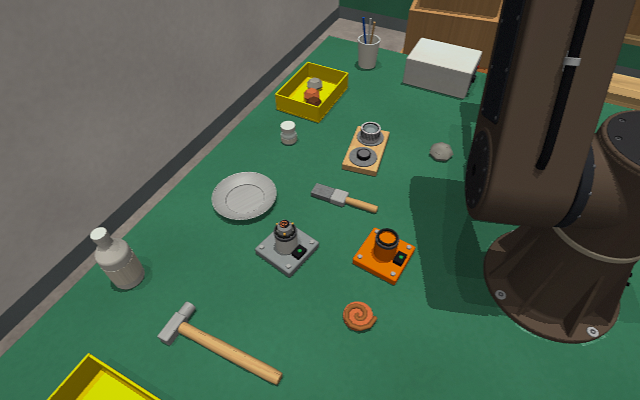

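```bash
python3 - <<'E'
from h import *
o=env.get_obs(); q=o["tcp_rot"]; print(o["time_s"],R.from_quat([q[1],q[2],q[3],q[0]]).as_matrix().round(3),o["eef_pos"],o["grip_width"])
print(np.round(eyes.get_image("wrist")["T_tool_cam"],3))
E
```

```text
0.8 [[ 0.935  0.356 -0.   ]
 [ 0.356 -0.935 -0.   ]
 [-0.     0.    -1.   ]] [ 0.2312788  -0.60744156  0.40471771] 0.9971406792937781
[[-0.    -0.952 -0.307  0.078]
 [ 1.    -0.     0.     0.   ]
 [-0.    -0.307  0.952  0.031]
 [ 0.     0.     0.     1.   ]]
```

The grey viewer at scene (350,205) and side (287,240) is the right one; the orange one at (305,175) is the decoy. The collar sits on the board at scene (212,228), and the cap is the second item on the board. The nets agree to about 1 cm, so I'll move over the collar for a closer wrist view.

```bash
python3 -m inch '[{"turn":[0,0,-8],"translation":[42,-22,9],"grip":1},{"turn":[0,0,-16],"translation":[84,-45,19],"grip":1},{"turn":[0,0,-22],"translation":[125,-67,28],"grip":1},{"turn":[0,0,-28],"translation":[167,-89,38],"grip":1},{"turn":[0,0,-33],"translation":[208,-112,47],"grip":1},{"turn":[0,0,-37],"translation":[250,-134,57],"grip":1},{"turn":[0,0,-41],"translation":[292,-156,66],"grip":1},{"turn":[0,0,-44],"translation":[333,-179,76],"grip":1},{"turn":[0,0,-44],"translation":[375,-201,85],"grip":1},{"turn":[0,0,-44],"translation":[417,-223,95],"grip":1},{"turn":[0,0,-44],"translation":[417,-223,95],"grip":1},{"turn":[0,0,-44],"translation":[417,-223,95],"grip":1},{"turn":[0,0,-44],"translation":[417,-223,95],"grip":1}]' 30
cat > look.py <<'E'
from h import *
import sys
def look(name,qs):
    im=snap("wrist"); cv2.imwrite(f"pics/{name}.png",im["frame"][:,:,::-1])
    o=im["obs"];print("t",o["time_s"],"tcp",np.round(o["eef_pos"],4),"dq",np.abs(o["dq"]).max().round(3),"q",np.round(o["qpos"],3))
    for q,z in qs:
        for r in nets.tip_of("wrist",q)[:2]: print(q,round(r["score"],2),np.round(r["uv"]),atz(0,im,r["uv"],z).round(4))
    return im
E
python3 - <<'E'
from look import *
im=look("w1",[("collar_center",.043),("cap",.025),("board",0)])
for r in nets.silhouettes("wrist","collar_center")[:2]:
    print(r["score"],r["box"]); m=r["region"].astype(np.uint8); c=max(cv2.findContours(m,0,2)[0],key=cv2.contourArea); print(cv2.fitEllipse(c))
E
```

```text
time_s: 2.15
eef_pos: [0.5413, -0.2512, 0.3098]
tcp_rot: [0.0, 0.844, 0.536, -0.0]
ft_force: [-0.4, -0.0, 0.1]
grip_width: 1.003
finger_force: 0.0
t 2.15 tcp [ 0.5413 -0.2512  0.3098] dq 0.019 q [-0.485  0.516  1.811 -0.     0.815 -0.046]
collar_center 0.62 [316. 208.] [ 0.5374 -0.2528  0.043 ]
cap 0.75 [254. 115.] [ 0.524  -0.1673  0.025 ]
0.82 [278.5, 165.6, 353.2, 247.9]
((315.2763977050781, 208.19366455078125), (73.45555877685547, 81.62076568603516), 175.9466094970703)
```

View pics/w1.png

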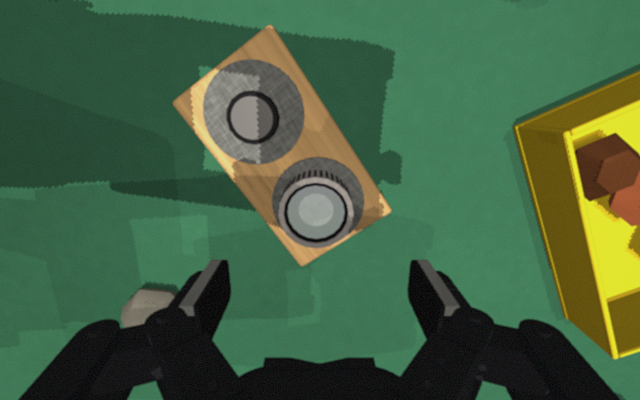

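Wrist view: the collar's top is centred near (316,211), its pad partly in shadow, the cap is at (253,117), and the fingers are clear.

```bash
python3 - <<'E'
from look import *
im=snap("wrist"); g=cv2.cvtColor(im["frame"],cv2.COLOR_RGB2GRAY)
c=cv2.HoughCircles(g[150:270,250:390],cv2.HOUGH_GRADIENT,1,5,param1=100,param2=15,minRadius=25,maxRadius=46)
print(c[0][:5]+[250,150,0]); K=im["intrinsics"]; print(K)
for z in (.061,.058): print(atz(0,im,(316.5,211),z), )
print("r per px", np.linalg.norm(atz(0,im,(316.5,211),.061)-atz(0,im,(317.5,211),.061)))
q=im["obs"]["tcp_rot"]; Rt=R.from_quat([q[1],q[2],q[3],q[0]]).as_matrix(); print(Rt.round(3)); print("tool shift mm",1e3*Rt.T@(atz(0,im,(316.5,211),.061)-im["obs"]["eef_pos"]))
E
```

```text
[[316.5        201.5         45.40000153]
 [318.5        211.5         34.29999924]
 [312.5        211.5         28.79999924]
 [321.5        201.5         42.09999847]
 [314.5        219.5         34.29999924]]
[[309.0260113    0.         318.84369532]
 [  0.         309.0260113  202.17098529]
 [  0.           0.           1.        ]]
[ 0.53983195 -0.2499609   0.061     ]
[ 0.53935973 -0.2509147   0.058     ]
r per px 0.0007475983811959395
[[ 0.426  0.905  0.   ]
 [ 0.905 -0.426 -0.   ]
 [-0.     0.    -1.   ]]
tool shift mm [  0.89008085  -1.98835602 248.9855687 ]
```

```bash
python3 -m inch '[{"turn":[0,0,0],"translation":[1,-2,35],"grip":1},{"turn":[0,0,0],"translation":[1,-2,70],"grip":1},{"turn":[0,0,0],"translation":[1,-2,92],"grip":1},{"turn":[0,0,0],"translation":[1,-2,104],"grip":1},{"turn":[0,0,0],"translation":[1,-2,104],"grip":1},{"turn":[0,0,0],"translation":[1,-2,104],"grip":0.62},{"turn":[0,0,0],"translation":[1,-2,104],"grip":0.5},{"turn":[0,0,0],"translation":[1,-2,104],"grip":0.5},{"turn":[0,0,0],"translation":[1,-2,104],"grip":0.5},{"turn":[0,0,0],"translation":[1,-2,104],"grip":0.5},{"turn":[0,0,0],"translation":[1,-2,104],"grip":0.5},{"turn":[0,0,0],"translation":[1,-2,104],"grip":0.5}]' 40
```

```text
time_s: 3.65
eef_pos: [0.5407, -0.2492, 0.2074]
tcp_rot: [0.001, 0.844, 0.536, 0.001]
ft_force: [-2.5, -0.1, 9.0]
grip_width: 0.649
finger_force: 40.9
```

```bash
python3 -m inch '[{"turn":[0,0,0],"translation":[0,0,-10],"grip":0.5},{"turn":[0,0,0],"translation":[0,0,-30],"grip":0.5},{"turn":[0,0,0],"translation":[0,0,-60],"grip":0.5},{"turn":[0,0,0],"translation":[0,0,-95],"grip":0.5},{"turn":[0,0,0],"translation":[0,0,-125],"grip":0.5},{"turn":[0,0,0],"translation":[0,0,-142],"grip":0.5},{"turn":[0,0,0],"translation":[0,0,-145],"grip":0.5},{"turn":[0,0,0],"translation":[0,0,-145],"grip":0.5},{"turn":[0,0,0],"translation":[0,0,-145],"grip":0.5}]'
python3 - <<'E'
from look import *
im=look("w2",[("collar_center",.18)])
for c in ["scene","side"]:
    im=snap(c)
    print(c,[ (round(r["score"],2),np.round(r["uv"],1)) for r in nets.tip_of(c,"collar_center")[:2]])
E
```

```text
time_s: 4.55
eef_pos: [0.5399, -0.2487, 0.3499]
tcp_rot: [-0.001, 0.844, 0.536, -0.0]
ft_force: [0.7, -0.3, -2.3]
grip_width: 0.645
finger_force: 43.5
t 4.55 tcp [ 0.5399 -0.2487  0.3499] dq 0.012 q [-0.483  0.463  1.782  0.     0.897 -0.044]
collar_center 0.81 [320. 275.] [ 0.5375 -0.2538  0.18  ]
scene [(0.57, array([351.7, 192.4])), (0.46, array([205.6, 189.2]))]
side [(0.65, array([372.4,  89.4]))]
```

View pics/w2.png

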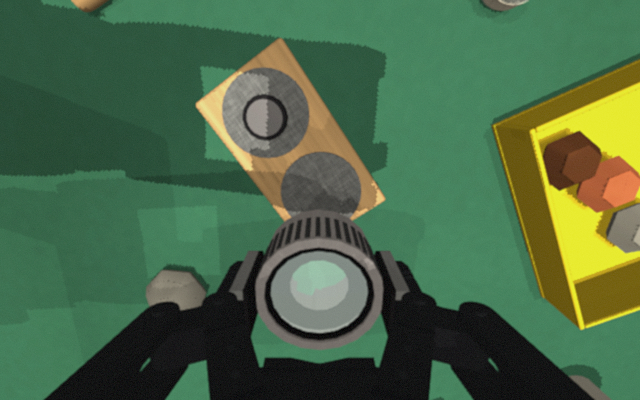

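The collar is held level between the pads, top rim centred near (320,287). Next I'll carry it beside the viewer to look at the spigot.

```bash
python3 -m inch '[{"turn":[0,0,-2],"translation":[10,-3,-3],"grip":0.5},{"turn":[0,0,-6],"translation":[35,-11,-6],"grip":0.5},{"turn":[0,0,-11],"translation":[72,-23,-10],"grip":0.5},{"turn":[0,0,-16],"translation":[110,-36,-10],"grip":0.5},{"turn":[0,0,-21],"translation":[149,-48,-10],"grip":0.5},{"turn":[0,0,-26],"translation":[188,-61,-10],"grip":0.5},{"turn":[0,0,-31],"translation":[227,-74,-10],"grip":0.5},{"turn":[0,0,-36],"translation":[266,-86,-10],"grip":0.5},{"turn":[0,0,-40],"translation":[303,-98,-10],"grip":0.5},{"turn":[0,0,-43],"translation":[335,-109,-10],"grip":0.5},{"turn":[0,0,-45],"translation":[355,-115,-10],"grip":0.5},{"turn":[0,0,-46],"translation":[363,-118,-10],"grip":0.5},{"turn":[0,0,-46],"translation":[363,-118,-10],"grip":0.5},{"turn":[0,0,-46],"translation":[363,-118,-10],"grip":0.5}]'
python3 - <<'E'
from look import *
im=look("w3",[("collar_center",.19),("viewer_rim",.08),("spigot_top",.104),("viewer",0)])
f=im["frame"][:,:,::-1]; cv2.imwrite("pics/w3.png",cv2.resize(f[0:360,140:500],(800,800*360//360))[:600]) 
cv2.imwrite("pics/w3.png",cv2.resize(f[20:380,120:520],None,fx=1.6,fy=1.6,interpolation=cv2.INTER_CUBIC))
E
```

```text
time_s: 6.25
eef_pos: [0.5875, 0.1294, 0.3607]
tcp_rot: [-0.0, 0.568, 0.823, -0.0]
ft_force: [0.6, 0.3, -2.3]
grip_width: 0.649
finger_force: 43.4
t 6.25 tcp [0.5875 0.1294 0.3607] dq 0.016 q [ 0.166  0.46   1.756 -0.     0.926 -0.197]
collar_center 0.58 [320. 275.] [0.5894 0.1239 0.19  ]
viewer_rim 0.96 [ 28. 120.] [0.3512 0.1093 0.08  ]
viewer 0.77 [ 97. 116.] [0.3504 0.1093 0.    ]
```

View pics/w3.png

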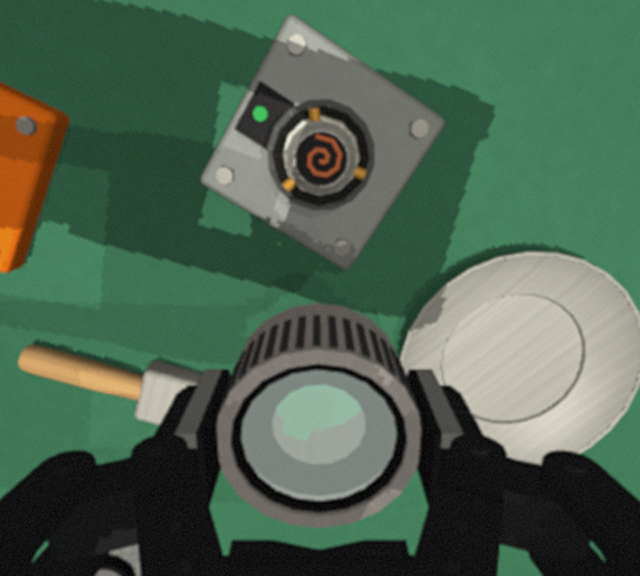

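The grey viewer is seen from above: spigot top at about full-image (321,118), three brass pins visible, collar top rim centred near (319,291).

```bash
python3 - <<'E'
from look import *
im=snap("wrist"); o=im["obs"]; e=np.array(o["eef_pos"]); q=o["tcp_rot"]; Rt=R.from_quat([q[1],q[2],q[3],q[0]]).as_matrix()
f=im["frame"]
def tool(uv,z): return (1e3*Rt.T@(atz(0,im,uv,z)-e)).round(1)
print("spig",tool((321.3,118.1),.104),atz(0,im,(321.3,118.1),.104),"rim",tool((320.6,117),.08))
zt=e[2]-.146; print("collar",tool((319,290.6),zt), "L/R",tool((255,290),zt),tool((383,290),zt),"bot",tool((319,348),zt))
for c in [(315,115),(360,174),(289,185)]:
    p=tool((c[0]/1.6+120,c[1]/1.6+20),.0915); s=tool((321.3,118.1),.104); print("pin",p,np.hypot(*(p-s)[:2]),np.degrees(np.arctan2(p[1]-s[1],p[0]-s[0])))
E
```

```text
spig [ 67.9   1.1 256.8] [0.56473267 0.19290324 0.104     ] rim [ 67.6   0.8 280.8]
collar [  1.5  -0.7 146. ] L/R [  1.8 -28.2 146. ] [  1.7  26.9 146. ] bot [-29.2  -0.7 146. ]
pin [ 85.7  -2.  269.3] 18.06792738528689 -9.879390579509124
pin [ 59.6  19.1 269.2] 19.821453024437943 114.75495178196026
pin [ 54.5 -14.4 269.3] 20.48926548219824 -130.84394339872358
```

```bash
python3 -m inch '[{"turn":[0,0,0],"translation":[10,0,0],"grip":0.5},{"turn":[0,0,0],"translation":[35,1,0],"grip":0.5},{"turn":[0,0,0],"translation":[60,1.5,0],"grip":0.5},{"turn":[0,0,0],"translation":[69,1.5,5],"grip":0.5},{"turn":[0,0,0],"translation":[69,1.5,25],"grip":0.5},{"turn":[0,0,0],"translation":[69,1.5,45],"grip":0.5},{"turn":[0,0,0],"translation":[69,1.5,60],"grip":0.5},{"turn":[0,0,0],"translation":[69,1.5,65],"grip":0.5},{"turn":[0,0,0],"translation":[69,1.5,65],"grip":0.5},{"turn":[0,0,0],"translation":[69,1.5,65],"grip":0.5}]'
python3 - <<'E'
from h import *
a=snap("scene");b=snap("side")
print(env.get_obs()["eef_pos"],env.get_obs()["qpos"])
f=[cv2.resize(i["frame"][y:y+90,x:x+120,::-1],None,fx=3.3,fy=3.3,interpolation=cv2.INTER_CUBIC) for i,x,y in((a,290,140),(b,230,180))]
cv2.imwrite("pics/c4.png",np.hstack(f))
E
```

```text
time_s: 7.55
eef_pos: [0.5649, 0.1949, 0.2962]
tcp_rot: [0.0, 0.568, 0.823, 0.0]
ft_force: [-1.0, -0.8, -2.5]
grip_width: 0.646
finger_force: 43.4
[0.56494181 0.19489326 0.29654624] [ 2.81472420e-01  5.33983986e-01  1.81870077e+00 -2.89481452e-06
  7.87613165e-01 -8.22400167e-02]
```

View pics/c4.png

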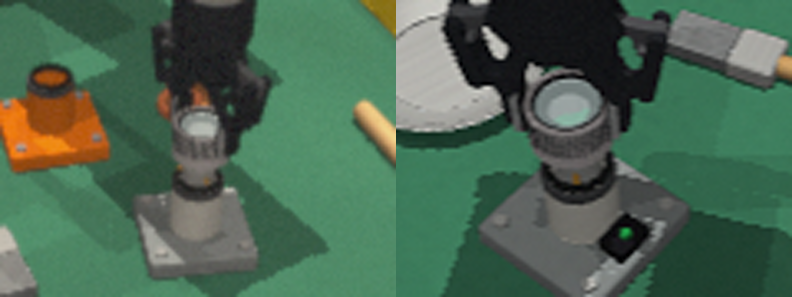

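Both views show the collar coaxial over the spigot, following the perspective lean of the barrel. I'll lower it gently towards the pins (contact expected at TCP z ≈ 0.276).

```bash
python3 -m inch '[{"turn":[0,0,0],"translation":[0,0,4],"grip":0.5},{"turn":[0,0,0],"translation":[0,0,8],"grip":0.5},{"turn":[0,0,0],"translation":[0,0,11],"grip":0.5},{"turn":[0,0,0],"translation":[0,0,14],"grip":0.5},{"turn":[0,0,0],"translation":[0,0,17],"grip":0.5},{"turn":[0,0,0],"translation":[0,0,17],"grip":0.5}]'; python3 -m inch '[{"turn":[0,0,0],"translation":[0,0,1.5],"grip":0.5},{"turn":[0,0,0],"translation":[0,0,3],"grip":0.5},{"turn":[0,0,0],"translation":[0,0,4],"grip":0.5},{"turn":[0,0,0],"translation":[0,0,4],"grip":0.5}]'
```

```text
time_s: 8.25
eef_pos: [0.5645, 0.1948, 0.2782]
tcp_rot: [-0.0, 0.568, 0.823, -0.0]
ft_force: [0.1, -0.2, -2.8]
grip_width: 0.652
finger_force: 43.4
time_s: 8.65
eef_pos: [0.5647, 0.1949, 0.2757]
tcp_rot: [0.0, 0.568, 0.823, 0.0]
ft_force: [-3.9, -2.2, 15.0]
grip_width: 0.645
finger_force: 45.1
```

Resting on the pins at about 15 N. I'll turn in 12° calls about the collar's axis, watching for the drop.

```bash
python3 -m inch '[{"turn":[0,0,0],"translation":[0,-0.5,-0.4],"grip":0.5},{"turn":[0,0,4],"translation":[-0.1,-0.4,-0.4],"grip":0.5},{"turn":[0,0,8],"translation":[-0.1,-0.3,-0.4],"grip":0.5},{"turn":[0,0,12],"translation":[-0.2,-0.2,-0.4],"grip":0.5},{"turn":[0,0,12],"translation":[-0.2,-0.2,-0.4],"grip":0.5}]'; python3 -m inch '[{"turn":[0,0,4],"translation":[-0.1,0.1,0],"grip":0.5},{"turn":[0,0,8],"translation":[-0.1,0.2,0],"grip":0.5},{"turn":[0,0,12],"translation":[-0.2,0.3,0],"grip":0.5},{"turn":[0,0,12],"translation":[-0.2,0.3,0],"grip":0.5}]'; python3 -c "
from cell import env;o=env.get_obs();print(o['torque'],o['qpos'][5])"
```

```text
time_s: 9.15
eef_pos: [0.5651, 0.1946, 0.2757]
tcp_rot: [0.001, 0.651, 0.759, 0.001]
ft_force: [1.1, -0.8, 6.1]
grip_width: 0.649
finger_force: 44.3
time_s: 9.55
eef_pos: [0.5647, 0.1944, 0.275]
tcp_rot: [-0.0, 0.726, 0.688, -0.0]
ft_force: [-0.2, 0.1, -2.7]
grip_width: 0.649
finger_force: 43.5
[ 0.03069212 -0.03139188 -0.0040258 ] 0.3354242738589198
```

The load vanished to free weight, so the keyways have probably aligned. I'll lower a little to confirm.

```bash
python3 -m inch '[{"turn":[0,0,0],"translation":[0,0,2],"grip":0.5},{"turn":[0,0,0],"translation":[0,0,4],"grip":0.5},{"turn":[0,0,0],"translation":[0,0,4],"grip":0.5}]'; python3 -c "
from cell import env;o=env.get_obs();print(o['torque'],o['qpos'][5])"
```

```text
time_s: 9.85
eef_pos: [0.5647, 0.1944, 0.2707]
tcp_rot: [-0.0, 0.726, 0.688, -0.0]
ft_force: [0.2, 0.3, -2.3]
grip_width: 0.641
finger_force: 43.5
[-0.02197929  0.01581219 -0.03600812] 0.3344692341789232
```

Free drop confirmed. Now pushing home against the seal.

```bash
python3 -m inch '[{"turn":[0,0,1],"translation":[0,0,2],"grip":0.5},{"turn":[0,0,2],"translation":[0,0,4],"grip":0.5},{"turn":[0,0,2],"translation":[0,0,6],"grip":0.5},{"turn":[0,0,2],"translation":[0,0,7.5],"grip":0.5},{"turn":[0,0,2],"translation":[0,0,7.5],"grip":0.5}]';python3 -m inch '[{"turn":[0,0,0],"translation":[0,0,1],"grip":0.5},{"turn":[0,0,0],"translation":[0,0,2],"grip":0.5},{"turn":[0,0,0],"translation":[0,0,2],"grip":0.5},{"turn":[0,0,0],"translation":[0,0,2],"grip":0.5}]'
```

```text
time_s: 10.35
eef_pos: [0.5649, 0.1944, 0.2636]
tcp_rot: [0.0, 0.738, 0.675, 0.0]
ft_force: [-1.3, -0.7, 4.4]
grip_width: 0.644
finger_force: 44.1
time_s: 10.75
eef_pos: [0.5648, 0.1945, 0.2623]
tcp_rot: [0.0, 0.738, 0.675, 0.0]
ft_force: [-5.4, -1.0, 15.6]
grip_width: 0.647
finger_force: 45.1
```

```bash
python3 - <<'E'
from h import *
a=snap("scene");b=snap("side");o=env.get_obs();print(o["eef_pos"],o["ft_force"],o["torque"],o["finger_force"])
f=[cv2.resize(i["frame"][y:y+90,x:x+120,::-1],None,fx=3.3,fy=3.3,interpolation=cv2.INTER_CUBIC) for i,x,y in((a,290,140),(b,230,180))]
cv2.imwrite("pics/c5.png",np.hstack(f))
E
```

```text
[0.56484876 0.19443184 0.26230069] [-4.68935151 -1.07315177 16.15447754] [-0.22495516  0.69501022 -0.04800955] 45.119566759094596
```

View pics/c5.png

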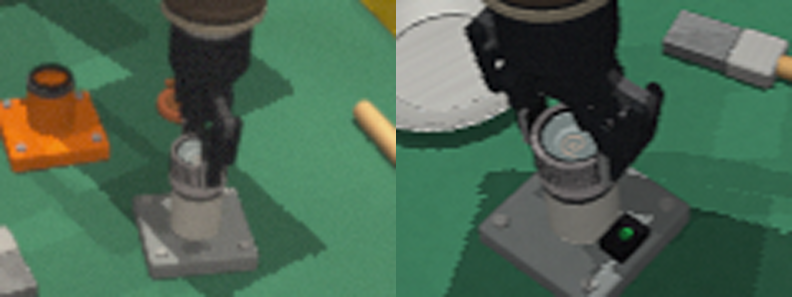

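The collar sits flush on the barrel rim in both views, with no gap. The push is steady at about 16 N and the arm is at the predicted home height, so I'm handing in.

```bash
python3 -c "
from cell import env;print(env.finish_job())"
```

```text
the job is handed in; nothing more can be done
None
```

The collar is on the spigot with its keyways over the pins, and I handed the job in with it still gripped (about 45 N) and pushed home against the seal; no verdict came back.

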